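# Scrape the offcuts off the sloped lamp-assembly panel

## Robot

A 6-joint arm with a two-finger parallel gripper is mounted at the origin on the work surface. World frame = base frame: x ahead of the robot, y to its left, z up, the work surface at z = 0. Lengths are in m, angles in rad, forces in N, time in s.
With the tool pointing down it reaches from about 0.35 to 0.85 m from the base axis. Payload 8.1 kg.
Tool frame: the origin (TCP) lies at the very end of the fingers, on their centre line; the grasp point (between the pads) lies 19 mm behind it (arm.grip_depth is the distance from the TCP to the grasp point, in m); x points along the fingers, z is the direction in which the jaws open and shut, and the axes are right-handed (so a half turn about x gives the same grasp; the last joint's range is limited). The gripper opens to 93 mm and grips with 3 to 60 N. Pads are 15 mm wide; open, the fingers measure 128 mm over their backs; the gripper's body (75 mm by 188 mm) begins 65 mm behind the grasp point.
Start: joints at [-1.222, 0.13, 1.488, -0, 1.523, -0.085], TCP at [0.252, -0.544, 0.219] pointing down, gripper open.
Joint ranges: [-2.96, 2.96], [-0.89, 2.26], [0.02, 2.5], [-1.34, 4.48], [0, 2.73], [-2.66, 2.66]. Speed limits (rad/s): [2.39, 2.39, 2.79, 3.14, 3.14, 3.14].

## Interface

Orientations are given as a unit quaternion [x, y, z, w].
In Python, from bench import arm gives the robot as it stands.
- The arm moves only by the tool step_arm, never from a script. Its arguments are lists of equal length, an entry for each row: "travel": the shift along the world's x, y, z scaled (see below), a list of three; "rot": the turn, a rotation vector about the world's x, y, z scaled (see below), a list of three; "grip": the opening, from -1 (shut) to 1 (fully open). In form: {"travel": [[tx, ty, tz], ...], "rot": [[ax, ay, az], ...], "grip": [grip, ...]}. A call has 1 to 12 rows; each row is the pose to reach, as a shift and turn from the pose measured when the call began; what a row does not reach only later rows make up. The controller multiplies each number of a shift by 0.2 m and each number of a turn by 30 degrees. A row lasts 1/12 s, in which the tool goes at most 41.7 mm and 7.16 degrees, less where a joint would pass 70% of its speed; a pose out of reach is approached as far as the arm can. A call with a number of a shift or a turn outside -1 to 1 is refused whole. A call with a gripper value outside its range is refused whole. The fingers move at their own pace and stop on an object; "newtons" is the grip in N (left out, the last holds). Time passes only in rows, so rows that repeat a pose let the fingers close. It gives the time, the measured TCP pose, the force and the opening at its end, in the units of the state.
- arm.observe(): the state, without advancing time (a new reading comes with each control period).
- arm.grab_frame(name): name is "scene" or "side" or "wrist"; returns a dict with "pixels" (400x640x3 uint8, red, green, blue), "z_map" (400x640 float32, m along the optical axis (not along the pixel's ray), 0 where there is no reading), "mtx" (3x3 intrinsics, pixels), "extrinsics" (4x4, takes a point from camera to world coordinates). Camera axes: x right, y down, z forward; pixel columns grow to the right and rows downward; lengths in m; the calibration is good to about 2 mm. A picture is of the moment at which its call begins.
- arm.job_done(): hands the job in, once; it reports no verdict.
Trained networks look in a picture, given as the dict that the camera call returned (one of the last four; its "shot" number tells which), for a name from the list of things; names that differ only in an ending like _2 or _b are one class to them, and where a whole thing is asked for, a point or a joint stands for the part that bears it (a point fixed in the world has none). Each returns a list of dicts, best first, with "p" (0 to 1); they miss things now and then, are a little off and sometimes report something else, mostly with a low value. They report only what shows in the picture. A call takes as long as a camera call.
- arm.find_in(picture, target): "box" ([left, top, right, bottom] in pixels, round what is visible of it).
- arm.landmark_of(picture, target): "position" ([column, row] in pixels: a listed point, or the origin of a listed thing).
The state is a dict: "time": time; "joint_positions": joint angles; "joint_velocities": joint speeds; "effort": joint torques, N m; "eef_pos": TCP position; "tool_rot": TCP orientation; "contact_force": force on the tool from outside, world axes, zero at the start; "torque": the same for the moment, N m; "grip_width": finger opening in m.
Only numpy, scipy, OpenCV 4.12 (cv2) and the standard library are available. Lean on these libraries where they do the work, as an engineer would, in place of code of your own. Each camera call takes 0.05 s, during which the arm holds its last target. There are 200 camera calls.

## Task

Clear the five metal offcuts off the sloped black panel: pick up the yellow scraper block, hold it with its foot flat against the slope and wipe all the offcuts down over the panel's lower edge into the red tray, without touching them with the gripper. Then stand the scraper upright on its cork pad again and let go, leaving the other things on the bench where they are.

Things in the scene. Friction and masses are not known exactly. Their poses are not given: they have to be found in the camera images.
- panel: black sloped panel on a fixed frame: flat face 220 mm wide (x), 240 mm along the slope (y), tilted 30 degrees. Origin in the middle of the face, z = outward normal, +y = straight up the slope. The lower edge (y = -120 mm) is open, 60 mm above the bench. Along each side a rail stands 10 mm above the face, leaving 200 mm clear between them (x = -100 to 100 mm).
- tray: red open tray fixed to the panel's frame, below the panel's lower edge: 240 (x) x 130 (y) mm outside, walls 45 mm high and 4 mm thick. Origin at the centre of its underside, on the bench, z up, axes level and parallel in plan to the panel's.
- scraper: yellow scraper block with black foot: base 130 (x) x 36 (y) x 26 mm high; on it, centred, a handle ridge 90 (x) x 28 (y) mm that rises from 26 to 78 mm above the foot. Origin at the centre of its underside, z up through the handle. Mass about 0.22 kg. At the start it stands on the pad.
- pad: cork pad, 200 (x) x 110 (y) x 4 mm, fixed flat on the bench. Origin at the centre of its underside.
- chip0: aluminium offcut, a loose flat chip 36 x 20 x 8 mm (16 g) lying on the panel face at the start. Origin at the centre of its underside, x along its length, z along its thickness.
- chip1: brass offcut, a loose flat chip 36 x 20 x 8 mm (16 g) lying on the panel face at the start. Origin at the centre of its underside, x along its length, z along its thickness.
- chip2: aluminium offcut, a loose flat chip 36 x 20 x 8 mm (16 g) lying on the panel face at the start. Origin at the centre of its underside, x along its length, z along its thickness.
- chip3: brass offcut, a loose flat chip 36 x 20 x 8 mm (16 g) lying on the panel face at the start. Origin at the centre of its underside, x along its length, z along its thickness.
- chip4: aluminium offcut, a loose flat chip 36 x 20 x 8 mm (16 g) lying on the panel face at the start. Origin at the centre of its underside, x along its length, z along its thickness.
- dish: red round dish, 90 mm across, 30 mm high, origin at the centre of its underside; a bystander
- tape: black tape roll lying flat, 90 mm across, 25 mm high, origin at the centre of its underside; a bystander
- mug: blue mug, 80 mm across, 95 mm high, origin at the centre of its underside; a bystander
- driver: orange-handled screwdriver lying on the bench near the pad, about 200 mm long; a bystander

How it is judged:
By the outcome, as a careful person would: the job done as asked, in the order asked, and still so for the second after the job is handed in, with the robot touching nothing.
It also fails if it takes over 66 s, if anything falls off the work surface, if the arm or the gripper's body presses on something with over 40 N, if the wrist force passes 120 N, or if a joint passes its speed limit or range.

## Working session

There is one attempt and no reset: what is moved stays moved. The work goes in short steps, Python scripts to look and compute and a tool call to move; the robot and the scene stay as the last step left them, time stands still between calls to the robot, and variables do not carry over. Pictures are saved under pics/ and viewed, about 8 in all and at most 12, crops included, and the job is handed in when it is done.

Besides the shell and the picture viewer there is one more tool, called in YAML: its name, and indented under it one key for each argument. step_arm: Moves the arm, as the interface text tells. Its arguments: {"type":"object","properties":{"travel":{"type":"array"},"rot":{"type":"array"},"grip":{"type":"array"},"newtons":{"type":"number"}},"required":["travel","rot","grip"]}

```bash
mkdir -p pics; ls; python3 - <<'E'
from bench import arm
import cv2,numpy as np
np.set_printoptions(precision=4,suppress=True)
print(arm.observe())
for n in ("scene","side"):
    f=arm.grab_frame(n); cv2.imwrite(f"pics/{n}0.png",f["pixels"][:,:,::-1]); np.savez(f"{n}0.npz",**{k:f[k] for k in("pixels","z_map","mtx","extrinsics")})
    print(n,f["extrinsics"])
    for t in ["panel","tray","scraper","pad","chip0","chip1","dish","tape","mug","driver"]:
        r=arm.find_in(f,t); l=arm.landmark_of(f,t)
        out=[]
        for d in l[:5]:
            u,v=np.round(d["position"]).astype(int)
            if 0<=u<640 and 0<=v<400:
                z=f["z_map"][v,u]; p=f["extrinsics"]@np.r_[np.linalg.inv(f["mtx"])@[u*z,v*z,z],1]
                out.append((round(d["p"],2),(u,v),p[:3].round(3).tolist()))
        print(t,[(round(d["p"],2),np.round(d["box"]).tolist()) for d in r[:5]],out)
E
```

```text
pics
{'time': 0.0, 'joint_positions': array([-1.2224,  0.1312,  1.4893, -0.    ,  1.523 , -0.0854]), 'joint_velocities': array([-0.    , -0.0009, -0.0001, -0.0003, -0.0009, -0.0001]), 'effort': array([  0.0015, -55.9838, -49.1757,   0.0767,   0.0353,  -0.0001]), 'eef_pos': array([ 0.252 , -0.5439,  0.2176]), 'tool_rot': array([ 0.3811,  0.5964, -0.3803,  0.5954]), 'contact_force': array([-0.8376,  0.2591, -0.2316]), 'torque': array([0.0748, 0.0063, 0.0557]), 'grip_width': 0.09318269851498628}
scene [[-0.7822  0.3695 -0.5016  0.9843]
 [ 0.6228  0.4848 -0.6141  0.4394]
 [ 0.0163 -0.7927 -0.6094  0.6221]
 [ 0.      0.      0.      1.    ]]
panel [(0.85, [316.0, 207.0, 524.0, 376.0])] [(0.93, (np.int64(424), np.int64(261)), [0.516, 0.17, 0.119]), (0.48, (np.int64(406), np.int64(277)), [0.598, 0.193, 0.15]), (0.18, (np.int64(311), np.int64(209)), [0.508, -0.182, 0.02])]
tray [(0.85, [314.0, 210.0, 430.0, 289.0])] [(0.79, (np.int64(374), np.int64(254)), [0.533, 0.065, 0.065]), (0.55, (np.int64(421), np.int64(243)), [0.449, 0.115, 0.086])]
scraper [(0.78, [291.0, 177.0, 332.0, 222.0])] [(0.
[... 2849 characters left out ...]
4, 0.217, 0.149]), (0.7, (np.int64(320), np.int64(295)), [0.588, 0.194, 0.142]), (0.55, (np.int64(401), np.int64(278)), [0.437, 0.11, 0.082]), (0.54, (np.int64(352), np.int64(267)), [0.533, 0.095, 0.086]), (0.46, (np.int64(376), np.int64(291)), [0.489, 0.16, 0.111])]
dish [(0.88, [296.0, 195.0, 330.0, 226.0])] [(0.61, (np.int64(314), np.int64(218)), [0.627, -0.099, 0.004])]
tape [(0.79, [278.0, 169.0, 313.0, 198.0])] [(0.61, (np.int64(296), np.int64(181)), [0.688, -0.232, -0.0])]
mug [(0.79, [201.0, 219.0, 253.0, 273.0])] [(0.71, (np.int64(238), np.int64(256)), [0.774, 0.06, 0.051])]
driver [(0.67, [396.0, 152.0, 429.0, 204.0])] [(0.79, (np.int64(411), np.int64(182)), [0.377, -0.252, -0.0])]
```

```bash
python3 - <<'E'
import cv2
for n,(l,t,r,b) in {"scene":(210,150,530,390),"side":(190,140,450,400)}.items():
    i=cv2.imread(f"pics/{n}0.png")[t:b,l:r]; cv2.imwrite(f"pics/{n}0c.png",cv2.resize(i,None,fx=2.3,fy=2.3,interpolation=cv2.INTER_CUBIC))
E
```

```text
(no output)
```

View pics/scene0c.png

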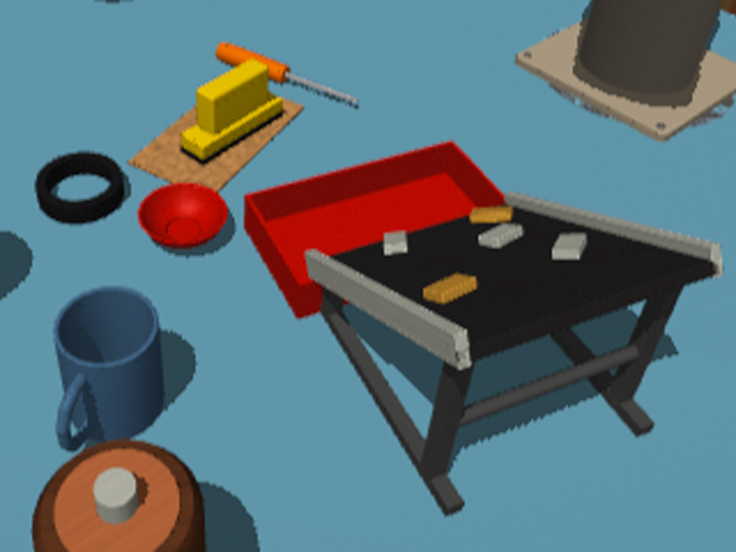

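View pics/side0c.png

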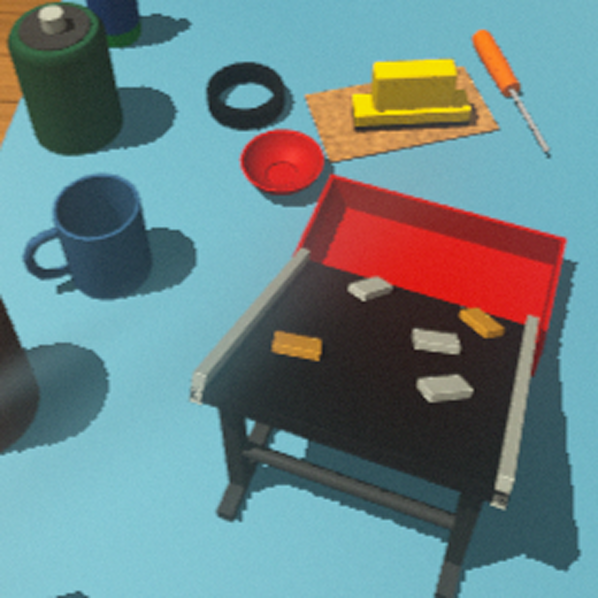

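```bash
cat > h.py <<'E'
import numpy as np
np.set_printoptions(precision=4,suppress=True)
def cloud(f):
    z=np.asarray(f["z_map"],float); v,u=np.mgrid[:400,:640]; K=f["mtx"]
    P=np.stack([(u-K[0,2])/K[0,0]*z,(v-K[1,2])/K[1,1]*z,z],-1)
    E=f["extrinsics"]; P=P@E[:3,:3].T+E[:3,3]; P[z==0]=np.nan
    return P
E
python3 - <<'E'
from h import *
import cv2
from scipy.spatial.transform import Rotation as R
fs={n:np.load(n+"0.npz") for n in("scene","side")}
for n,f in fs.items():
    P=cloud(f); px=f["pixels"].astype(int); hsv=cv2.cvtColor(f["pixels"],cv2.COLOR_RGB2HSV)
    # panel plane: dark pts in region
    m=(px.max(-1)<70)&(P[...,1]>0.02)&(P[...,2]>0.05)&(P[...,2]<0.21)&(P[...,0]>.35)&(P[...,0]<.72)
    Q=P[m]
    best=None; rng=np.random.default_rng(0)
    for _ in range(400):
        a=Q[rng.choice(len(Q),3,False)]; nn=np.cross(a[1]-a[0],a[2]-a[0]); 
        if np.linalg.norm(nn)<1e-4: continue
        nn/=np.linalg.norm(nn); k=np.abs((Q-a[0])@nn)<.002
        if best is None or k.sum()>best.sum(): best=k
    q=Q[best]; c=q.mean(0); nn=np.linalg.svd(q-c,full_matrices=False)[2][2]; nn*=np.sign(nn[2])
    up=np.array([0,0,1])-nn*nn[2]; up/=np.linalg.norm(up); xx=np.cross(up,nn)
    print(n,"plane n",nn,"tilt",np.degrees(np.arccos(nn[2])),"yaw of x",np.degrees(np.arctan2(xx[1],xx[0])),best.sum(),len(Q))
    L=(q-c)@np.c_[xx,up]; r=cv2.minAreaRect(L.astype(np.float32)); 
    print(" rect",r, "lims",np.percentile(L,[0.5,99.5],axis=0), "centre",c)
    D=(P-c)@nn; l=(P-c)@xx; s=(P-c)@up
    # yellow scraper
    y=(hsv[...,0]>18)&(hsv[...,0]<35)&(hsv[...,1]>130)&(hsv[...,2]>80)&(P[...,1]<-.08)
    T=P[y&(P[...,2]>.074)&(P[...,2]<.092)]; 
    print(" scraper top",len(T),np.median(T[:,2]),cv2.minAreaRect((T[:,:2]*1000).astype(np.float32)))
    T=P[y]; print(" scraper all",T.min(0),T.max(0),cv2.minAreaRect((T[:,:2]*1000).astype(np.float32)))
    np.save(n+"_plane.npy",np.array([c,xx,up,nn]))
E
```

```text
scene plane n [-0.1358 -0.4788  0.8674] tilt 29.845579472873784 yaw of x -15.837173598523632 4300 6323
 rect ((-0.002148374915122986, -0.029072076082229614), (0.2350805699825287, 0.19990746676921844), 89.79407501220703) lims [[-0.099  -0.1425]
 [ 0.0902  0.0872]] centre [0.5328 0.1999 0.1383]
 scraper top 344 0.08311697235057997 ((231.14508056640625, -819.7598876953125), (1408.86376953125, 87.16072082519531), 66.98175048828125)
 scraper all [-0.7622 -1.5337 -0.012 ] [ 0.8557 -0.1757  0.3361] ((101.98858642578125, -953.2849731445312), (1736.90966796875, 669.4603271484375), 42.86860656738281)
side plane n [-0.1372 -0.48    0.8665] tilt 29.948787656890506 yaw of x -15.947393832428652 6615 7898
 rect ((0.006561748683452606, -0.025248736143112183), (0.19911791384220123, 0.24522368609905243), 1.572513222694397) lims [[-0.0897 -0.142 ]
 [ 0.1004  0.0927]] centre [0.5219 0.1979 0.1344]
 scraper top 328 0.08151502489151546 ((494.1104736328125, -202.34695434570312), (89.34941101074219, 30.591691970825195), 9.268951416015625)
 scraper all [-0.7493 -2.4583 -0.762 ] [ 1.4441 -0.1738  0.3356] ((115.226318359375, -1219.518798828125), (2500.42626953125, 1677.013427734375), 21.53015899658203)
```

The scene crop shows the panel with its 5 chips sloping down towards the tray at -y. The scraper stands on the pad with its handle roughly along world x. The screwdriver lies beside the pad on the -x side, and the dish sits between the pad and the tray. Next: chip positions in the panel frame, and the tool axes.

```bash
python3 - <<'E'
from h import *
import cv2
from scipy.spatial.transform import Rotation as R
from bench import arm
print(R.from_quat(arm.observe()["tool_rot"]).as_matrix())
for n in("scene","side"):
    f=np.load(n+"0.npz"); P=cloud(f); c,xx,up,nn=np.load(n+"_plane.npy")
    hsv=cv2.cvtColor(f["pixels"],cv2.COLOR_RGB2HSV); 
    c=c+up*(0.12-c[2])/up[2]   # z=.12 on plane
    l=(P-c)@xx; s=(P-c)@up; D=(P-c)@nn; val=f["pixels"].max(-1)
    rail=(val>90)&(hsv[...,1]<80)&(abs(D-.010)<.004)&(abs(s)<.11)
    for sg in(-1,1):
        m=rail&(l*sg>.085)&(l*sg<.13); print(n,"rail",sg,m.sum(),np.percentile(l[m],[2,50,98]))
    fa=(abs(D)<.003)&(val<70)&(abs(l)<.08); print(" s of face",np.percentile(s[fa],[.2,1,99,99.8]))
    m=((val>90)&(D>.0045)&(D<.012)&(abs(l)<.092)&(s>-.125)&(s<.125)).astype(np.uint8)
    k,lab,st,_=cv2.connectedComponentsWithStats(m)
    print(" centre",c)
    for i in range(1,k):
        if st[i,4]>25:
            q=lab==i; print("  chip",st[i,4],l[q].mean().round(3),s[q].mean().round(3),"l",l[q].min().round(3),l[q].max().round(3),"smax",s[q].max().round(3))
    y=(hsv[...,0]>18)&(hsv[...,0]<35)&(hsv[...,1]>130)&(hsv[...,2]>60)&(np.linalg.norm(P[...,:2]-[.495,-.19],axis=-1)<.1)
    T=P[y&(P[...,2]>.076)&(P[...,2]<.09)]
    print(" top",len(T),T[:,2].mean(),cv2.minAreaRect((T[:,:2]*1000).astype(np.float32)))
    pd=P[(hsv[...,0]>8)&(hsv[...,0]<22)&(hsv[...,1]>60)&(P[...,2]<.012)&(np.linalg.norm(P[...,:2]-[.5,-.19],axis=-1)<.125)&(P[...,0]>.405)]
    print(" pad",len(pd),cv2.minAreaRect((pd[:,:2]*1000).astype(np.float32)))
E
```

```text
[[ 0.      0.9074  0.4203]
 [ 0.      0.4203 -0.9074]
 [-1.      0.     -0.    ]]
scene rail -1 328 [-0.111  -0.1036 -0.1009]
scene rail 1 337 [0.0993 0.1059 0.1085]
 s of face [-0.108  -0.104   0.1236  0.1244]
 centre [0.5241 0.1692 0.12  ]
  chip 71 -0.064 -0.083 l -0.084 -0.047 smax -0.066
  chip 87 -0.033 -0.027 l -0.054 -0.018 smax -0.015
  chip 70 0.034 -0.084 l 0.015 0.048 smax -0.067
  chip 96 -0.05 0.039 l -0.071 -0.035 smax 0.053
  chip 135 0.061 0.044 l 0.04 0.078 smax 0.056
 top 260 0.08237949286767733 ((494.41448974609375, -200.73727416992188), (89.60460662841797, 27.643478393554688), 8.787545204162598)
 pad 942 ((508.6884460449219, -211.394775390625), (194.15744018554688, 110.58847045898438), 18.3111629486084)
side rail -1 387 [-0.1012 -0.0961 -0.0916]
side rail 1 370 [0.108  0.1122 0.1177]
 s of face [-0.1163 -0.1107  0.1211  0.1219]
 centre [0.5151 0.1739 0.12  ]
  chip 101 0.043 -0.088 l 0.027 0.06 smax -0.071
  chip 109 -0.056 -0.086 l -0.073 -0.038 smax -0.068
  chip 130 -0.026 -0.03 l -0.044 -0.007 smax -0.017
  chip 154 0.068 0.04 l 0.05 0.088 smax 0.052
  chip 172 -0.043 0.034 l -0.063 -0.024 smax 0.05
 top 304 0.08139001449445997 ((493.95794677734375, -202.4172821044922), (89.02686309814453, 30.478309631347656), 8.623418807983398)
 pad 1116 ((505.0068664550781, -212.89830017089844), (199.03314208984375, 112.37793731689453), 18.66203498840332)
```

```bash
python3 - <<'E'
from h import *
from scipy.spatial.transform import Rotation as R
def pose(yawx,tilt,flip):
    xx=np.array([np.cos(yawx),np.sin(yawx),0]); h=np.array([-np.sin(yawx),np.cos(yawx),0])
    n=-np.sin(tilt)*h+np.array([0,0,np.cos(tilt)]); up=np.cross(n,xx)
    z=-up*(1 if not flip else -1); x=-n; return np.c_[x,np.cross(z,x),z]
a=np.radians
for flip in(0,1):
    A=pose(a(8.7),0,flip); B=pose(a(-15.9),a(30),flip)
    print("flip",flip,"rotvec A->B deg",np.degrees(R.from_matrix(B@A.T).as_rotvec()), )
    for nm,T,j1s in(("pad",A,(-.39,)),("panel",B,(0,.15))):
        W=np.c_[-T[:,2],T[:,1],T[:,0]]  # local x=-jaw, z=approach
        for j1 in j1s:
            for s in(1.4,1.7,2.0):
                e=R.from_matrix((R.from_euler("ZY",[j1,s]).as_matrix()).T@W).as_euler("ZYZ"); print(nm,j1,s,"j4,5,6",e)
print(B)
E
```

```text
flip 0 rotvec A->B deg [ 30.1677  -1.898  -24.032 ]
pad -0.39 1.4 j4,5,6 [0.     1.7416 1.029 ]
pad -0.39 1.7 j4,5,6 [0.     1.4416 1.029 ]
pad -0.39 2.0 j4,5,6 [-0.      1.1416  1.029 ]
panel 0 1.4 j4,5,6 [0.5017 1.583  1.8953]
panel 0 1.7 j4,5,6 [0.5193 1.3208 1.7481]
panel 0 2.0 j4,5,6 [0.5822 1.0645 1.5796]
panel 0.15 1.4 j4,5,6 [0.4732 1.5137 2.0259]
panel 0.15 1.7 j4,5,6 [0.5004 1.2481 1.8834]
panel 0.15 2.0 j4,5,6 [0.5756 0.9898 1.7129]
flip 1 rotvec A->B deg [ 30.1677  -1.898  -24.032 ]
pad -0.39 1.4 j4,5,6 [ 0.      1.7416 -2.1126]
pad -0.39 1.7 j4,5,6 [ 0.      1.4416 -2.1126]
pad -0.39 2.0 j4,5,6 [ 0.      1.1416 -2.1126]
panel 0 1.4 j4,5,6 [ 0.5017  1.583  -1.2463]
panel 0 1.7 j4,5,6 [ 0.5193  1.3208 -1.3935]
panel 0 2.0 j4,5,6 [ 0.5822  1.0645 -1.562 ]
panel 0.15 1.4 j4,5,6 [ 0.4732  1.5137 -1.1157]
panel 0.15 1.7 j4,5,6 [ 0.5004  1.2481 -1.2582]
panel 0.15 2.0 j4,5,6 [ 0.5756  0.9898 -1.4287]
[[ 0.137  -0.9617  0.2373]
 [ 0.4809  0.274   0.8329]
 [-0.866   0.      0.5   ]]
```

step_arm:
  travel:
    - [0.605,0.856,0]
    - [0.605,0.856,0]
    - [0.605,0.856,0]
    - [0.605,0.856,0]
    - [0.605,0.856,0]
    - [0.605,0.856,0]
    - [0.605,0.856,0]
  rot:
    - [0,0,-0.537]
    - [0,0,-0.537]
    - [0,0,-0.537]
    - [0,0,-0.537]
    - [0,0,-0.537]
    - [0,0,-0.537]
    - [0,0,-0.537]
  grip: [1,1,1,1,1,1,1]

```text
time: 2.68
eef_pos: [0.3746, -0.3715, 0.219]
tool_rot: [0.459, 0.537, -0.459, 0.538]
contact_force: [-0.5, -0.3, 0.5]
grip_width: 0.0929
```

step_arm:
  travel:
    - [0.605,0.856,-0.2]
    - [0.605,0.856,-0.2]
    - [0.605,0.856,-0.2]
    - [0.605,0.856,-0.2]
    - [0.605,0.856,-0.2]
    - [0.605,0.856,-0.2]
    - [0.605,0.856,-0.2]
    - [0.605,0.856,-0.2]
  rot:
    - [0,0,0]
    - [0,0,0]
    - [0,0,0]
    - [0,0,0]
    - [0,0,0]
    - [0,0,0]
    - [0,0,0]
    - [0,0,0]
  grip: [1,1,1,1,1,1,1,1]

```text
time: 3.35
eef_pos: [0.4952, -0.2015, 0.1789]
tool_rot: [0.459, 0.538, -0.46, 0.538]
contact_force: [0.2, 0.2, 0.1]
grip_width: 0.0929
```

```bash
python3 - <<'E'
from h import *
import cv2
from bench import arm
from scipy.spatial.transform import Rotation as R
o=arm.observe(); print(o["time"],o["eef_pos"],o["joint_positions"]); M=R.from_quat(o["tool_rot"]).as_matrix(); print(M, np.degrees(np.arctan2(M[1,2],M[0,2])))
f=arm.grab_frame("wrist"); cv2.imwrite("pics/w1.png",f["pixels"][:,:,::-1])
P=cloud(f); T=P[(P[...,2]>.074)&(P[...,2]<.09)&(np.linalg.norm(P[...,:2]-[.494,-.2],axis=-1)<.07)]
print(len(T),T.mean(0) if len(T) else 0,cv2.minAreaRect((T[:,:2]*1000).astype(np.float32)) if len(T)>5 else 0)
E
```

```text
3.35 [ 0.4952 -0.2015  0.1789] [-0.4816 -0.0246  1.7216 -0.001   1.4443  0.9322]
[[-0.0002  0.9877  0.1565]
 [-0.001   0.1565 -0.9877]
 [-1.     -0.0004  0.001 ]] -80.99817569774581
3017 [ 0.497  -0.2018  0.0822] ((494.3594665527344, -202.4233856201172), (89.05262756347656, 27.10628890991211), 8.253053665161133)
```

View pics/w1.png

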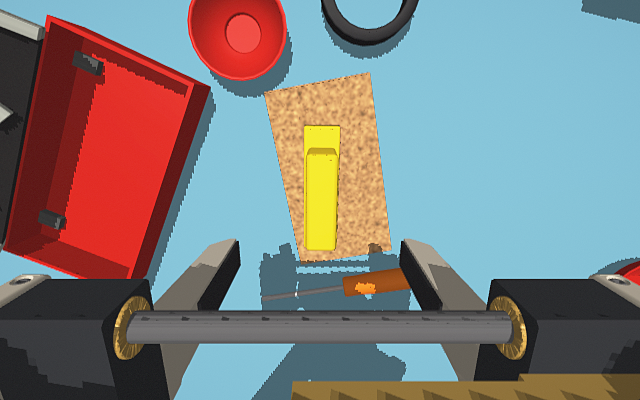

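Wrist view: the scraper (columns 304-340, rows 125-250) lies between and parallel to the jaws, and nothing is under the fingers. Descending to grip.

step_arm:
  travel:
    - [-0.006,-0.003,-0.2]
    - [-0.006,-0.003,-0.4]
    - [-0.006,-0.003,-0.55]
    - [-0.006,-0.003,-0.67]
    - [-0.006,-0.003,-0.67]
    - [-0.006,-0.003,-0.67]
    - [-0.006,-0.003,-0.67]
    - [-0.006,-0.003,-0.67]
    - [-0.006,-0.003,-0.67]
    - [-0.006,-0.003,-0.67]
    - [-0.006,-0.003,-0.67]
    - [-0.006,-0.003,-0.67]
  rot:
    - [0,0,0]
    - [0,0,0]
    - [0,0,0]
    - [0,0,0]
    - [0,0,0]
    - [0,0,0]
    - [0,0,0]
    - [0,0,0]
    - [0,0,0]
    - [0,0,0]
    - [0,0,0]
    - [0,0,0]
  grip: [1,1,1,1,1,1,-1,-1,-1,-1,-1,-1]
  newtons: 45

```text
time: 4.4
eef_pos: [0.4943, -0.2028, 0.0458]
tool_rot: [0.459, 0.537, -0.46, 0.538]
contact_force: [0.1, -0.0, 0.2]
grip_width: 0.0577
```

step_arm:
  travel:
    - [0,0,0]
    - [0,0,0]
    - [0,0,0]
    - [0,0,0.2]
    - [0,0,0.4]
    - [0,0,0.6]
    - [0,0,0.8]
    - [0,0,1]
    - [0,0,1]
    - [0,0,1]
  rot:
    - [0,0,0]
    - [0,0,0]
    - [0,0,0]
    - [0,0,0]
    - [0,0,0]
    - [0,0,0]
    - [0,0,0]
    - [0,0,0]
    - [0,0,0]
    - [0,0,0]
  grip: [-1,-1,-1,-1,-1,-1,-1,-1,-1,-1]

```text
time: 5.23
eef_pos: [0.496, -0.2036, 0.2494]
tool_rot: [0.46, 0.534, -0.459, 0.54]
contact_force: [0.2, -0.7, -0.1]
grip_width: 0.0005
```

The fingers close at only about 70 mm/s, so I lifted before they had closed. Checking that the scraper is undisturbed.

```bash
python3 - <<'E'
from h import *
import cv2
from bench import arm
f=arm.grab_frame("wrist"); P=cloud(f)
hsv=cv2.cvtColor(f["pixels"],cv2.COLOR_RGB2HSV); y=(hsv[...,0]>22)&(hsv[...,0]<35)&(hsv[...,1]>130)
T=P[y&(P[...,2]>.074)&(P[...,2]<.09)&(np.linalg.norm(P[...,:2]-[.494,-.2],axis=-1)<.09)]
print(len(T),T.mean(0),T[:,2].std(),cv2.minAreaRect((T[:,:2]*1000).astype(np.float32)))
o=arm.observe(); print(o["eef_pos"],o["grip_width"],o["contact_force"])
cv2.imwrite("pics/w2.png",f["pixels"][:,:,::-1])
E
```

```text
1959 [ 0.4964 -0.2019  0.0822] 0.0010758614240143141 ((494.4362487792969, -202.62615966796875), (88.62141418457031, 26.96131706237793), 8.228715896606445)
[ 0.4948 -0.203   0.2466] 0.0007139837198408504 [ 0.6155 -0.6875 -0.3883]
```

View pics/w2.png

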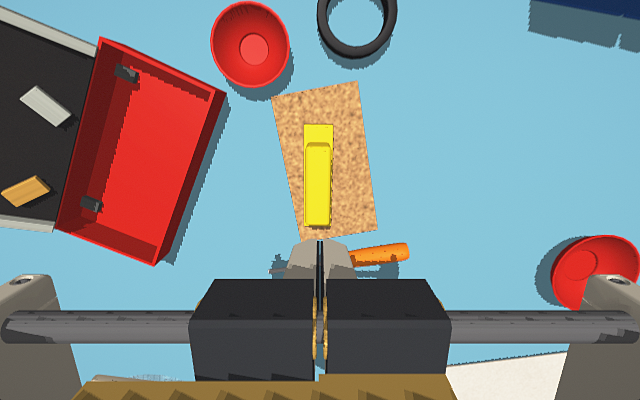

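The scraper has not moved (top centre 494, -202 mm; yaw 8.2°) and the gripper is empty. I'll reopen and redo the grasp with enough closing time.

step_arm:
  travel:
    - [0,0,0]
    - [0,0,0]
    - [0,0,0]
    - [0,0,0]
    - [0,0,0]
    - [0,0,0]
    - [0,0,0]
    - [0,0,0]
    - [0,0,0]
    - [0,0,0]
    - [0,0,0]
    - [0,0,0]
  rot:
    - [0,0,0]
    - [0,0,0]
    - [0,0,0]
    - [0,0,0]
    - [0,0,0]
    - [0,0,0]
    - [0,0,0]
    - [0,0,0]
    - [0,0,0]
    - [0,0,0]
    - [0,0,0]
    - [0,0,0]
  grip: [1,1,1,1,1,1,1,1,1,1,1,1]

```text
time: 6.28
eef_pos: [0.4948, -0.203, 0.2467]
tool_rot: [0.459, 0.536, -0.46, 0.539]
contact_force: [0.6, -0.3, 0.8]
grip_width: 0.0758
```

```bash
python3 -c "
from bench import arm
o=arm.observe(); print(o['eef_pos'],o['grip_width'],o['tool_rot'])"
```

```text
[ 0.49481951 -0.20301903  0.24665875] 0.07575873529094865 [ 0.45946085  0.53602208 -0.4595224   0.53890187]
```

step_arm:
  travel:
    - [0,0,-0.2]
    - [0,0,-0.4]
    - [0,0.002,-0.6]
    - [0,0.002,-0.8]
    - [0,0.002,-0.95]
    - [0,0.002,-1]
    - [0,0.002,-1]
    - [0,0.002,-1]
    - [0,0.002,-1]
    - [0,0.002,-1]
    - [0,0.002,-1]
    - [0,0.002,-1]
  rot:
    - [0,0,0]
    - [0,0,0]
    - [0,0,0]
    - [0,0,0]
    - [0,0,0]
    - [0,0,0]
    - [0,0,0]
    - [0,0,0]
    - [0,0,0]
    - [0,0,0]
    - [0,0,0]
    - [0,0,0]
  grip: [1,1,1,1,1,1,1,-1,-1,-1,-1,-1]
  newtons: 45

```text
time: 7.28
eef_pos: [0.4959, -0.2032, 0.0483]
tool_rot: [0.46, 0.535, -0.459, 0.54]
contact_force: [-0.9, -0.1, 0.2]
grip_width: 0.0643
```

step_arm:
  travel:
    - [0,0,0]
    - [0,0,0]
    - [0,0,0]
    - [0,0,0]
    - [0,0,0]
    - [0,0,0]
    - [0,0,0]
    - [0,0,0]
    - [0,0,0]
    - [0,0,0]
  rot:
    - [0,0,0]
    - [0,0,0]
    - [0,0,0]
    - [0,0,0]
    - [0,0,0]
    - [0,0,0]
    - [0,0,0]
    - [0,0,0]
    - [0,0,0]
    - [0,0,0]
  grip: [-1,-1,-1,-1,-1,-1,-1,-1,-1,-1]

```text
time: 8.12
eef_pos: [0.4958, -0.2031, 0.0482]
tool_rot: [0.46, 0.535, -0.459, 0.54]
contact_force: [-0.9, -0.3, -0.3]
grip_width: 0.0277
```

step_arm:
  travel:
    - [0,0,0.2]
    - [0,0,0.4]
    - [0,0,0.6]
    - [0,0,0.8]
    - [0,0,1]
    - [0,0.2,1]
    - [0,0.4,1]
    - [0,0.6,1]
    - [0,0.8,1]
    - [0,0.95,1]
    - [0,0.95,1]
  rot:
    - [0,0,0]
    - [0,0,0]
    - [0,0,0]
    - [0,0,0]
    - [0,0,0]
    - [0.1,0,-0.1]
    - [0.2,0,-0.15]
    - [0.3,-0.02,-0.25]
    - [0.4,-0.03,-0.32]
    - [0.5,-0.03,-0.4]
    - [0.5,-0.03,-0.4]
  grip: [-1,-1,-1,-1,-1,-1,-1,-1,-1,-1,-1]

```text
time: 9.03
eef_pos: [0.4948, -0.0091, 0.2475]
tool_rot: [0.584, 0.537, -0.435, 0.427]
contact_force: [-1.3, -0.1, -3.5]
grip_width: 0.0278
```

```bash
cat >> h.py <<'E'
from scipy.spatial.transform import Rotation as R
C=np.array([.5245,.1715,.121]); yw=np.radians(-15.9)
XX=np.array([np.cos(yw),np.sin(yw),0]); H=np.array([-np.sin(yw),np.cos(yw),0])
UP=H*np.cos(np.pi/6)+np.array([0,0,.5]); NN=np.cross(XX,UP)
RB=np.c_[-NN,np.cross(-UP,-NN),-UP]
def to_panel(o,xs,s,h,tcp=.0442,dx=.0015):
    t=C+XX*(xs+dx)+UP*s+NN*(h+tcp)
    rv=(R.from_matrix(RB)*R.from_quat(o["tool_rot"]).inv()).as_rotvec()
    print("target",t,"travel",(t-o["eef_pos"])/.2,"rot",np.degrees(rv)/30)
def where(o):
    d=o["eef_pos"]-C; print("t",o["time"],"panel x,s,h",d@XX-.0015,d@UP,d@NN-.0442,"F",o["contact_force"],"Fpanel",o["contact_force"]@np.c_[XX,UP,NN],"T",o["torque"],"grip",o["grip_width"],"j",o["joint_positions"])
E
python3 - <<'E'
from h import *
from bench import arm
o=arm.observe(); where(o); to_panel(o,-.032,.09,.05)
E
```

```text
t 9.0333 panel x,s,h 0.01945101930359161 -0.09419713874010041 0.15630086891311185 F [-1.3488 -0.1251 -3.5182] Fpanel [-1.2629 -2.1833 -2.8019] T [-0.2573  0.0822 -0.0274] grip 0.027755895792821426 j [-0.3224 -0.1795  1.7641  0.2599  1.5956  1.3053]
target [0.5036 0.2095 0.2476] travel [0.0439 1.0931 0.0002] rot [ 0.5054 -0.0262 -0.406 ]
```

step_arm:
  travel:
    - [0.01,0.2,0.05]
    - [0.02,0.4,0.1]
    - [0.03,0.6,0.1]
    - [0.04,0.8,0.1]
    - [0.044,1,0.1]
    - [0.044,1,0.1]
    - [0.044,1,0.1]
    - [0.044,1,0.1]
  rot:
    - [0.1,0,-0.08]
    - [0.2,-0.01,-0.16]
    - [0.3,-0.02,-0.24]
    - [0.4,-0.025,-0.32]
    - [0.505,-0.026,-0.406]
    - [0.505,-0.026,-0.406]
    - [0.505,-0.026,-0.406]
    - [0.505,-0.026,-0.406]
  grip: [-1,-1,-1,-1,-1,-1,-1,-1]

```text
time: 9.7
eef_pos: [0.5034, 0.1903, 0.2671]
tool_rot: [0.691, 0.522, -0.399, 0.302]
contact_force: [-0.3, 0.4, -1.4]
grip_width: 0.0275
```

```bash
python3 - <<'E'
from h import *
from bench import arm
import cv2
o=arm.observe(); where(o); to_panel(o,-.032,.09,.02);to_panel(o,-.032,.09,-.003)
f=arm.grab_frame("side")
cv2.imwrite("pics/s3.png",cv2.resize(f["pixels"][180:400,240:460,::-1],None,fx=2.7,fy=2.7))
E
```

```text
t 9.7 panel x,s,h -0.026909621848962013 0.08374846053366185 0.07615950622145189 F [-0.2706  0.4106 -1.3961] Fpanel [-0.3727 -0.4203 -1.3694] T [-0.3902  0.1472  0.0096] grip 0.02754409852664993 j [-0.0927 -0.2801  1.8814  0.516   1.4528  1.7153]
target [0.5077 0.2239 0.2216] travel [ 0.0214  0.168  -0.2275] rot [ 0.0036 -0.0005 -0.002 ]
target [0.5109 0.235  0.2017] travel [ 0.0372  0.2233 -0.3271] rot [ 0.0036 -0.0005 -0.002 ]
```

View pics/s3.png

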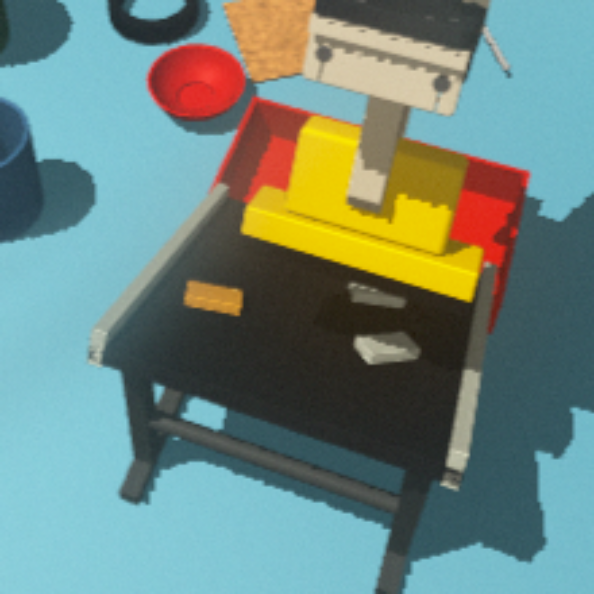

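The scraper is held level with the slope, near its top on the left half. Lowering to the face.

step_arm:
  travel:
    - [0.008,0.08,-0.1]
    - [0.015,0.13,-0.18]
    - [0.022,0.168,-0.2275]
    - [0.025,0.18,-0.25]
    - [0.028,0.19,-0.27]
    - [0.031,0.2,-0.285]
    - [0.033,0.208,-0.3]
    - [0.034,0.212,-0.308]
    - [0.034,0.212,-0.308]
  rot:
    - [0,0,0]
    - [0,0,0]
    - [0,0,0]
    - [0,0,0]
    - [0,0,0]
    - [0,0,0]
    - [0,0,0]
    - [0,0,0]
    - [0,0,0]
  grip: [-1,-1,-1,-1,-1,-1,-1,-1,-1]

```text
time: 10.5
eef_pos: [0.5108, 0.2322, 0.2059]
tool_rot: [0.691, 0.521, -0.399, 0.302]
contact_force: [-0.1, -0.5, -2.2]
grip_width: 0.0281
```

```bash
python3 - <<'E'
from h import *
from bench import arm
o=arm.observe(); where(o); to_panel(o,-.032,.09,-.003)
E
```

```text
t 10.5 panel x,s,h -0.031300200326633436 0.08971124616890086 0.0019831598508196144 F [-0.0822 -0.4902 -2.194 ] Fpanel [ 0.0552 -1.5248 -1.653 ] T [-0.3316  0.1617  0.0314] grip 0.02807857333292807 j [ 0.0001 -0.2141  1.9388  0.5208  1.2988  1.7356]
target [0.5109 0.235  0.2017] travel [ 0.0004  0.0141 -0.0209] rot [0.0035 0.0006 0.0002]
```

Not yet in contact. Creeping in along the normal.

step_arm:
  travel:
    - [0.001,0.005,-0.008]
    - [0.002,0.01,-0.0165]
    - [0.002,0.014,-0.0245]
    - [0.002,0.014,-0.0245]
  rot:
    - [0.002,0,0]
    - [0.0035,0,0]
    - [0.0035,0,0]
    - [0.0035,0,0]
  grip: [-1,-1,-1,-1]

```text
time: 10.83
eef_pos: [0.5115, 0.2343, 0.2032]
tool_rot: [0.691, 0.522, -0.398, 0.302]
contact_force: [-13.1, -12.1, 13.7]
grip_width: 0.028
```

```bash
python3 - <<'E'
from h import *
from bench import arm
o=arm.observe(); where(o); to_panel(o,-.032,.09,-.005)
E
```

```text
t 10.8333 panel x,s,h -0.031160573101360937 0.09031113013010703 -0.001403052496880268 F [-13.1054 -12.1295  13.6804] Fpanel [-9.2811 -6.3717 19.4755] T [-0.9724  1.4741  0.461 ] grip 0.028008527126886642 j [ 0.004  -0.2103  1.941   0.5225  1.2907  1.7343]
target [0.5112 0.236  0.1999] travel [-0.0019  0.0085 -0.0164] rot [ 0.0018  0.0039 -0.0013]
```

In contact with about 19 N normal. Starting the first stroke, left side, downslope.

step_arm:
  travel:
    - [-0.01,-0.033,-0.029]
    - [-0.02,-0.069,-0.05]
    - [-0.03,-0.104,-0.071]
    - [-0.04,-0.139,-0.092]
    - [-0.05,-0.175,-0.113]
    - [-0.06,-0.21,-0.134]
    - [-0.07,-0.245,-0.156]
    - [-0.08,-0.281,-0.177]
    - [-0.09,-0.316,-0.198]
    - [-0.1,-0.351,-0.219]
    - [-0.11,-0.386,-0.24]
    - [-0.117,-0.412,-0.259]
  rot:
    - [0,0,0]
    - [0,0,0]
    - [0,0,0]
    - [0,0,0]
    - [0,0,0]
    - [0,0,0]
    - [0,0,0]
    - [0,0,0]
    - [0,0,0]
    - [0,0,0]
    - [0,0,0]
    - [0,0,0]
  grip: [-1,-1,-1,-1,-1,-1,-1,-1,-1,-1,-1,-1]

```text
time: 11.83
eef_pos: [0.4902, 0.1519, 0.1542]
tool_rot: [0.693, 0.521, -0.396, 0.303]
contact_force: [-1.7, 6.3, 40.0]
grip_width: 0.0277
```

```bash
python3 - <<'E'
from h import *
from bench import arm
o=arm.observe(); where(o); to_panel(o,-.031,-.117,-.004)
E
```

```text
t 11.8333 panel x,s,h -0.0290842372553855 -0.007879525959001394 -0.0013316891754572707 F [-1.6689  6.3057 39.9561] Fpanel [-3.3326 24.834  31.7994] T [ 5.5405 -0.9828  0.2241] grip 0.0276546412181021 j [-0.1864 -0.238   2.0584  0.5455  1.3039  1.5178]
target [0.4629 0.0628 0.0973] travel [-0.1368 -0.4454 -0.2844] rot [-0.0031  0.0144  0.0008]
```

step_arm:
  travel:
    - [-0.011,-0.036,-0.026]
    - [-0.023,-0.074,-0.049]
    - [-0.035,-0.112,-0.072]
    - [-0.046,-0.15,-0.095]
    - [-0.058,-0.187,-0.118]
    - [-0.069,-0.225,-0.142]
    - [-0.081,-0.262,-0.165]
    - [-0.092,-0.3,-0.188]
    - [-0.104,-0.337,-0.211]
    - [-0.115,-0.375,-0.234]
    - [-0.126,-0.412,-0.257]
    - [-0.137,-0.448,-0.28]
  rot:
    - [0,0,0]
    - [0,0.005,0]
    - [0,0.01,0]
    - [-0.003,0.014,0]
    - [-0.003,0.014,0]
    - [-0.003,0.014,0]
    - [-0.003,0.014,0]
    - [-0.003,0.014,0]
    - [-0.003,0.014,0]
    - [-0.003,0.014,0]
    - [-0.003,0.014,0]
    - [-0.003,0.014,0]
  grip: [-1,-1,-1,-1,-1,-1,-1,-1,-1,-1,-1,-1]

```text
time: 12.83
eef_pos: [0.4644, 0.0619, 0.1]
tool_rot: [0.693, 0.521, -0.397, 0.302]
contact_force: [0.3, 1.7, 14.1]
grip_width: 0.0276
```

```bash
python3 - <<'E'
from h import *
from bench import arm
import cv2
o=arm.observe(); where(o); to_panel(o,-.031,-.123,-.003)
f=arm.grab_frame("side")
cv2.imwrite("pics/s4.png",cv2.resize(f["pixels"][180:400,240:460,::-1],None,fx=2.7,fy=2.7))
E
```

```text
t 12.8333 panel x,s,h -0.02922313636743942 -0.11605795908580578 -0.0014085007998618157 F [ 0.2728  1.7176 14.1261] Fpanel [-0.2082  8.5584 11.3702] T [ 1.6821 -0.4958  0.0069] grip 0.027575855673450476 j [-0.404  -0.1916  2.1253  0.5413  1.3168  1.2762]
target [0.4613 0.0573 0.0952] travel [-0.0157 -0.0226 -0.0242] rot [-0.0028  0.0083  0.0022]
```

View pics/s4.png

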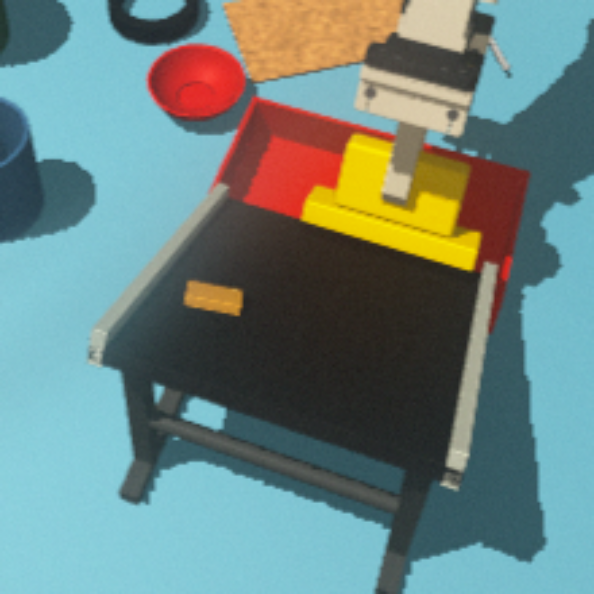

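Only the brass chip at upper right remains; the first stroke took the other four. Lifting along the normal and going up to the right side.

step_arm:
  travel:
    - [-0.01,-0.04,0.07]
    - [-0.025,-0.09,0.16]
    - [-0.041,-0.144,0.26]
    - [0.04,0.05,0.38]
    - [0.12,0.2,0.47]
    - [0.25,0.35,0.56]
    - [0.36,0.48,0.65]
    - [0.506,0.628,0.775]
    - [0.506,0.628,0.775]
    - [0.506,0.628,0.775]
    - [0.506,0.628,0.775]
  rot:
    - [0,0,0]
    - [0,0,0]
    - [-0.003,0.008,0.002]
    - [-0.003,0.008,0.002]
    - [-0.003,0.008,0.002]
    - [-0.003,0.008,0.002]
    - [-0.003,0.008,0.002]
    - [-0.003,0.008,0.002]
    - [-0.003,0.008,0.002]
    - [-0.003,0.008,0.002]
    - [-0.003,0.008,0.002]
  grip: [-1,-1,-1,-1,-1,-1,-1,-1,-1,-1,-1]

```text
time: 13.8
eef_pos: [0.5645, 0.1863, 0.2528]
tool_rot: [0.69, 0.522, -0.4, 0.301]
contact_force: [-0.3, -0.8, -2.4]
grip_width: 0.0278
```

```bash
python3 - <<'E'
from h import *
from bench import arm
import cv2
o=arm.observe(); where(o); to_panel(o,.031,.09,.01);to_panel(o,.031,.09,-.0025)
f=arm.grab_frame("scene"); P=cloud(f); d=P-C; l,s,D=d@XX,d@UP,d@NN
m=(f["pixels"].max(-1)>90)&(D>.003)&(D<.013)&(abs(l)<.092)&(abs(s)<.13)
k,lab,st,_=cv2.connectedComponentsWithStats(m.astype(np.uint8))
for i in range(1,k):
    q=lab==i
    if st[i,4]>15: print(st[i,4],l[q].mean(),s[q].mean(),s[q].max())
cv2.imwrite("pics/s5.png",cv2.resize(f["pixels"][150:390,210:530,::-1],None,fx=2.3,fy=2.3))
E
```

```text
t 13.8 panel x,s,h 0.03288735991806029 0.08768671474022692 0.05731565360436658 F [-0.2502 -0.8313 -2.3852] Fpanel [-0.0129 -1.9443 -1.6316] T [-0.4234  0.1407  0.0198] grip 0.027775251546866813 j [-0.0898 -0.0963  1.7469  0.5195  1.4106  1.6946]
target [0.5697 0.2115 0.2129] travel [ 0.0261  0.126  -0.1991] rot [ 0.0022 -0.005  -0.0016]
target [0.5714 0.2175 0.2021] travel [ 0.0346  0.156  -0.2532] rot [ 0.0022 -0.005  -0.0016]
82 0.06635164986910903 0.044764408174904256 0.05264911967641635
```

View pics/s5.png

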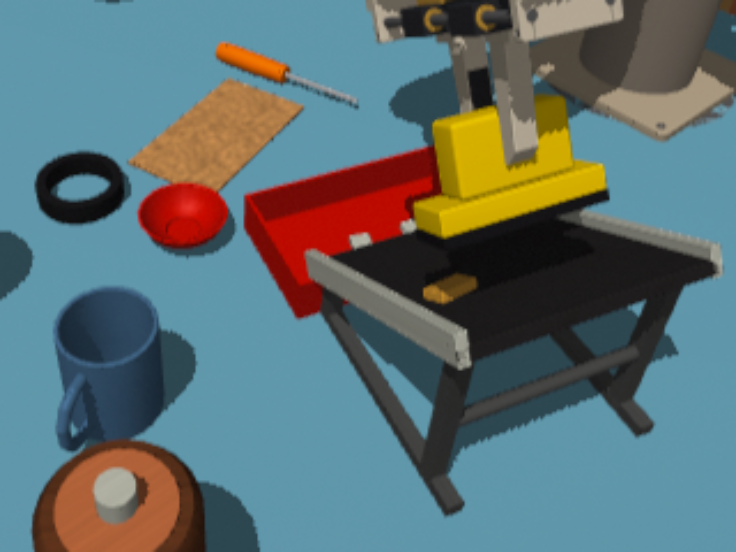

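One chip remains on the panel (x 66, s 45 mm), and two are visible in the tray. Lowering and starting the second stroke.

step_arm:
  travel:
    - [0.01,0.05,-0.08]
    - [0.018,0.09,-0.14]
    - [0.026,0.126,-0.199]
    - [0.029,0.137,-0.218]
    - [0.032,0.146,-0.236]
    - [0.034,0.153,-0.248]
    - [0.0345,0.156,-0.254]
    - [0.0345,0.156,-0.254]
  rot:
    - [0,0,0]
    - [0.002,-0.005,-0.001]
    - [0.002,-0.005,-0.001]
    - [0.002,-0.005,-0.001]
    - [0.002,-0.005,-0.001]
    - [0.002,-0.005,-0.001]
    - [0.002,-0.005,-0.001]
    - [0.002,-0.005,-0.001]
  grip: [-1,-1,-1,-1,-1,-1,-1,-1]

```text
time: 14.52
eef_pos: [0.5704, 0.2153, 0.2022]
tool_rot: [0.691, 0.521, -0.4, 0.301]
contact_force: [-4.3, -3.2, 1.8]
grip_width: 0.0275
```

```bash
python3 - <<'E'
from h import *
from bench import arm
o=arm.observe(); where(o); to_panel(o,.031,-.012,-.003)
E
```

```text
t 14.5167 panel x,s,h 0.030623709601582866 0.08799755618005659 -0.0012351404307318625 F [-4.2759 -3.1563  1.7669] Fpanel [-3.2477 -2.7599  3.6336] T [-0.7044  0.7976  0.1822] grip 0.02754581762507245 j [-0.0325 -0.0446  1.791   0.5262  1.2974  1.6971]
target [0.5473 0.1328 0.1507] travel [-0.1156 -0.4127 -0.2576] rot [ 0.003  -0.0032  0.0017]
```

step_arm:
  travel:
    - [-0.009,-0.03,-0.028]
    - [-0.019,-0.065,-0.048]
    - [-0.028,-0.1,-0.069]
    - [-0.038,-0.135,-0.09]
    - [-0.048,-0.17,-0.111]
    - [-0.057,-0.204,-0.132]
    - [-0.067,-0.239,-0.153]
    - [-0.077,-0.274,-0.174]
    - [-0.086,-0.309,-0.195]
    - [-0.096,-0.344,-0.216]
    - [-0.106,-0.378,-0.237]
    - [-0.116,-0.413,-0.258]
  rot:
    - [0.003,-0.003,0]
    - [0.003,-0.003,0]
    - [0.003,-0.003,0]
    - [0.003,-0.003,0]
    - [0.003,-0.003,0]
    - [0.003,-0.003,0]
    - [0.003,-0.003,0]
    - [0.003,-0.003,0]
    - [0.003,-0.003,0]
    - [0.003,-0.003,0]
    - [0.003,-0.003,0]
    - [0.003,-0.003,0]
  grip: [-1,-1,-1,-1,-1,-1,-1,-1,-1,-1,-1,-1]

```text
time: 15.52
eef_pos: [0.5486, 0.132, 0.1524]
tool_rot: [0.693, 0.521, -0.398, 0.302]
contact_force: [-0.5, 1.5, 1.8]
grip_width: 0.0283
```

```bash
python3 - <<'E'
from h import *
from bench import arm
o=arm.observe(); where(o); to_panel(o,.031,-.117,-.003)
E
```

```text
t 15.5167 panel x,s,h 0.03246860368478559 -0.011499825207236122 -0.001297259473415406 F [-0.5093  1.5163  1.8319] Fpanel [-0.9052  2.058   0.9271] T [-0.2586  0.2349  0.1567] grip 0.028255390232191382 j [-0.2031 -0.0584  1.9005  0.5463  1.2958  1.4952]
target [0.5224 0.0453 0.0982] travel [-0.131  -0.4332 -0.2711] rot [-0.0018  0.0074  0.0035]
```

step_arm:
  travel:
    - [-0.01,-0.034,-0.03]
    - [-0.021,-0.07,-0.053]
    - [-0.032,-0.106,-0.075]
    - [-0.043,-0.142,-0.097]
    - [-0.054,-0.178,-0.12]
    - [-0.065,-0.215,-0.142]
    - [-0.076,-0.251,-0.164]
    - [-0.087,-0.287,-0.186]
    - [-0.098,-0.323,-0.208]
    - [-0.109,-0.36,-0.231]
    - [-0.12,-0.396,-0.253]
    - [-0.13,-0.431,-0.275]
  rot:
    - [-0.002,0.007,0.003]
    - [-0.002,0.007,0.003]
    - [-0.002,0.007,0.003]
    - [-0.002,0.007,0.003]
    - [-0.002,0.007,0.003]
    - [-0.002,0.007,0.003]
    - [-0.002,0.007,0.003]
    - [-0.002,0.007,0.003]
    - [-0.002,0.007,0.003]
    - [-0.002,0.007,0.003]
    - [-0.002,0.007,0.003]
    - [-0.002,0.007,0.003]
  grip: [-1,-1,-1,-1,-1,-1,-1,-1,-1,-1,-1,-1]

```text
time: 16.52
eef_pos: [0.5246, 0.045, 0.1002]
tool_rot: [0.693, 0.521, -0.397, 0.302]
contact_force: [0.1, 2.3, 16.6]
grip_width: 0.0278
```

step_arm:
  travel:
    - [-0.005,-0.02,-0.012]
    - [-0.015,-0.06,0.08]
    - [-0.03,-0.11,0.2]
    - [-0.05,-0.17,0.34]
    - [-0.06,-0.2,0.5]
    - [-0.06,-0.25,0.7]
    - [-0.06,-0.3,0.75]
    - [-0.06,-0.3,0.75]
  rot:
    - [0,0,0]
    - [0,0,0]
    - [0,0,0]
    - [0,0,0]
    - [0,0,0]
    - [0,0,0]
    - [0,0,0]
    - [0,0,0]
  grip: [-1,-1,-1,-1,-1,-1,-1,-1]

```text
time: 17.18
eef_pos: [0.5142, -0.0179, 0.2534]
tool_rot: [0.694, 0.518, -0.396, 0.305]
contact_force: [0.8, 0.5, -3.0]
grip_width: 0.0279
```

```bash
python3 - <<'E'
from h import *
from bench import arm
import cv2
o=arm.observe(); where(o)
R0=R.from_quat([.459,.5355,-.4595,.5395]) # grasp orientation
print("pos",o["eef_pos"],"rot to upright",np.degrees((R0*R.from_quat(o["tool_rot"]).inv()).as_rotvec())/30,"travel to above pad",(np.array([.4958,-.2031,.25])-o["eef_pos"])/.2)
out=[]
for n,(a,b,c,d) in(("scene",(150,390,210,530)),("side",(180,400,240,460))):
    f=arm.grab_frame(n); i=f["pixels"][a:b,c:d,::-1]; out.append(cv2.resize(i,(int(400*(d-c)/(b-a)),400)))
cv2.imwrite("pics/s6.png",cv2.resize(np.hstack(out),(800,int(400*800/sum(x.shape[1] for x in out)))))
E
```

```text
t 17.1833 panel x,s,h 0.040520897127281415 -0.09394351855906741 0.16295658210169234 F [ 0.7983  0.487  -2.955 ] Fpanel [ 0.6343 -0.8825 -2.9026] T [-0.4445  0.1123 -0.0049] grip 0.02786347510771926 j [-0.5113 -0.1372  1.7842  0.5121  1.609   1.3271]
pos [ 0.5142 -0.0179  0.2534] rot to upright [-1.0152  0.0795  0.8082] travel to above pad [-0.0922 -0.9261 -0.0172]
```

View pics/s6.png

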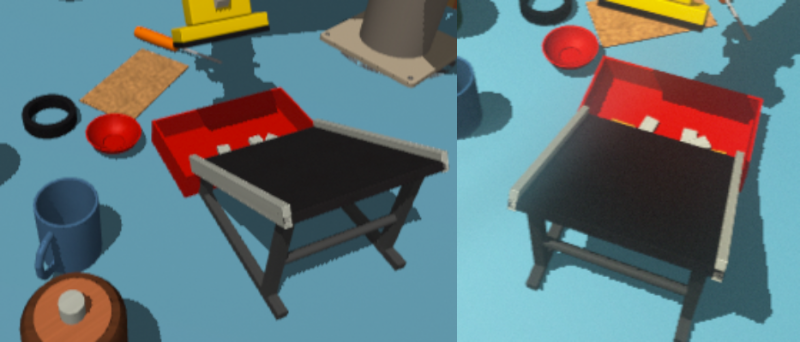

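The panel is clear. Three aluminium chips and brass slivers show in the tray. Returning to above the pad, upright.

step_arm:
  travel:
    - [0,-0.1,0]
    - [-0.02,-0.25,0]
    - [-0.04,-0.4,0]
    - [-0.06,-0.55,0]
    - [-0.08,-0.7,0]
    - [-0.09,-0.85,0]
    - [-0.092,-0.926,-0.017]
    - [-0.092,-0.926,-0.017]
    - [-0.092,-0.926,-0.017]
    - [-0.092,-0.926,-0.017]
  rot:
    - [-0.16,0.012,0.13]
    - [-0.32,0.025,0.255]
    - [-0.48,0.037,0.38]
    - [-0.64,0.05,0.51]
    - [-0.8,0.063,0.64]
    - [-0.92,0.072,0.73]
    - [-1,0.079,0.8]
    - [-1,0.079,0.8]
    - [-1,0.079,0.8]
    - [-1,0.079,0.8]
  grip: [-1,-1,-1,-1,-1,-1,-1,-1,-1,-1]

```text
time: 18.12
eef_pos: [0.493, -0.1991, 0.2432]
tool_rot: [0.462, 0.539, -0.461, 0.532]
contact_force: [0.0, 0.5, -2.0]
grip_width: 0.0275
```

```bash
cat > up.py <<'E'
from h import *
from bench import arm
import cv2
o=arm.observe(); print(o["time"],o["eef_pos"],o["contact_force"],o["torque"],o["grip_width"])
z=R.from_quat(o["tool_rot"]).as_matrix()
y=np.radians(8.5); T=np.c_[[0,0,-1],[np.cos(y),np.sin(y),0],[np.sin(y),-np.cos(y),0]]
print("rot",np.degrees((R.from_matrix(T)*R.from_quat(o["tool_rot"]).inv()).as_rotvec())/30)
print("travel to placed",(np.array([.4958,-.2031,.0482])-o["eef_pos"])/.2)
for n in("scene","side","wrist"):
    f=arm.grab_frame(n); P=cloud(f); hsv=cv2.cvtColor(f["pixels"],cv2.COLOR_RGB2HSV)
    m=(hsv[...,0]>24)&(hsv[...,0]<34)&(hsv[...,1]>130)&(hsv[...,2]>60)&(np.linalg.norm(P[...,:2]-o["eef_pos"][:2],axis=-1)<.1)&(P[...,2]>0)
    q=P[m]; zt=np.percentile(q[:,2],98); top=q[q[:,2]>zt-.006]
    A=np.c_[top[:,:2]-top[:,:2].mean(0),np.ones(len(top))]; c=np.linalg.lstsq(A,top[:,2],rcond=None)[0]
    print(n,len(top),"top z - tcp",c[2]-o["eef_pos"][2],"slopes deg",np.degrees(c[:2]),"z min",q[:,2].min(),cv2.minAreaRect((top[:,:2]*1000).astype(np.float32)))
E
python3 up.py
```

```text
18.1167 [ 0.493  -0.1991  0.2432] [ 0.0246  0.4769 -1.9956] [ 0.0483  0.0122 -0.0228] 0.027524432653478818
rot [-0.0152 -0.0125  0.0002]
travel to placed [ 0.0138 -0.0198 -0.9749]
scene 146 top z - tcp 0.034169817196234326 slopes deg [-0.1974 -5.5924] z min 0.206877472427404 ((492.69329833984375, -194.20277404785156), (86.52439880371094, 25.257225036621094), 3.382585048675537)
side 98 top z - tcp 0.03834051339276076 slopes deg [19.1174 47.0965] z min 0.2131522601437984 ((510.06573486328125, -163.33023071289062), (31.902938842773438, 95.55137634277344), 19.755481719970703)
wrist 5512 top z - tcp 0.03508915580269015 slopes deg [-0.965   0.5534] z min 0.20713122310073373 ((493.3460693359375, -198.96392822265625), (87.1246109008789, 27.748313903808594), 8.422981262207031)
```

step_arm:
  travel:
    - [0.014,-0.02,-0.2]
    - [0.014,-0.02,-0.4]
    - [0.014,-0.02,-0.6]
    - [0.014,-0.02,-0.75]
    - [0.014,-0.02,-0.85]
    - [0.014,-0.02,-0.9]
    - [0.014,-0.02,-0.94]
    - [0.014,-0.02,-0.96]
    - [0.014,-0.02,-0.97]
    - [0.014,-0.02,-0.975]
    - [0.014,-0.02,-0.98]
    - [0.014,-0.02,-0.98]
  rot:
    - [-0.01,-0.01,0]
    - [-0.015,-0.0125,0]
    - [-0.015,-0.0125,0]
    - [-0.015,-0.0125,0]
    - [-0.015,-0.0125,0]
    - [-0.015,-0.0125,0]
    - [-0.015,-0.0125,0]
    - [-0.015,-0.0125,0]
    - [-0.015,-0.0125,0]
    - [-0.015,-0.0125,0]
    - [-0.015,-0.0125,0]
    - [-0.015,-0.0125,0]
  grip: [-1,-1,-1,-1,-1,-1,-1,-1,-1,-1,-1,-1]

```text
time: 19.27
eef_pos: [0.4972, -0.2043, 0.0497]
tool_rot: [0.462, 0.534, -0.461, 0.537]
contact_force: [-0.0, -0.5, -2.1]
grip_width: 0.028
```

```bash
python3 up.py | head -3
```

```text
19.2667 [ 0.4972 -0.2043  0.0497] [-0.0475 -0.5299 -2.0524] [ 0.0149  0.0313 -0.0297] 0.027950668069943684
rot [ 0.0055  0.007  -0.0003]
travel to placed [-0.0068  0.0062 -0.0075]
```

Still about 2 mm up, hanging by its weight (-2 N). Creeping down.

step_arm:
  travel:
    - [-0.004,0.004,-0.005]
    - [-0.004,0.004,-0.009]
    - [-0.004,0.004,-0.013]
    - [-0.004,0.004,-0.017]
    - [-0.004,0.004,-0.017]
  rot:
    - [0.005,0.007,0]
    - [0.005,0.007,0]
    - [0.005,0.007,0]
    - [0.005,0.007,0]
    - [0.005,0.007,0]
  grip: [-1,-1,-1,-1,-1]

```text
time: 19.83
eef_pos: [0.4963, -0.2037, 0.0481]
tool_rot: [0.461, 0.536, -0.462, 0.536]
contact_force: [-10.1, 3.4, 17.4]
grip_width: 0.0277
```

step_arm:
  travel:
    - [0,0,0]
    - [0,0,0]
    - [0,0,0]
    - [0,0,0]
    - [0,0,0]
    - [0,0,0]
    - [0,0,0]
    - [0,0,0]
    - [0,0,0]
    - [0,0,0]
    - [0,0,0]
  rot:
    - [0,0,0]
    - [0,0,0]
    - [0,0,0]
    - [0,0,0]
    - [0,0,0]
    - [0,0,0]
    - [0,0,0]
    - [0,0,0]
    - [0,0,0]
    - [0,0,0]
    - [0,0,0]
  grip: [0.9,0.9,0.9,0.9,0.9,0.9,0.9,0.9,0.9,0.9,0.9]

```text
time: 20.75
eef_pos: [0.4963, -0.2036, 0.0481]
tool_rot: [0.461, 0.536, -0.462, 0.536]
contact_force: [-0.2, -0.4, 0.1]
grip_width: 0.0878
```

step_arm:
  travel:
    - [0,0,0.1]
    - [0,0,0.25]
    - [0,0,0.45]
    - [0,0,0.65]
    - [0,0,0.85]
    - [0,0,1]
    - [0,0,1]
    - [0,0,1]
    - [0,0,1]
  rot:
    - [0,0,0]
    - [0,0,0]
    - [0,0,0]
    - [0,0,0]
    - [0,0,0]
    - [0,0,0]
    - [0,0,0]
    - [0,0,0]
    - [0,0,0]
  grip: [0.9,0.9,0.9,0.9,0.9,0.9,0.9,0.9,0.9]

```text
time: 21.5
eef_pos: [0.4961, -0.2035, 0.2475]
tool_rot: [0.461, 0.536, -0.462, 0.536]
contact_force: [-0.7, 0.0, -0.6]
grip_width: 0.0883
```

```bash
python3 up.py | tail -3; python3 - <<'E'
from h import *
from bench import arm
import cv2
o=arm.observe(); print(o["time"],o["eef_pos"],o["grip_width"])
f=arm.grab_frame("wrist"); w=cv2.resize(f["pixels"][...,::-1],(400,250))
s=arm.grab_frame("side"); 
print([(t,[(round(d["p"],2),np.round(d["position"]).tolist()) for d in arm.landmark_of(s,t)[:5]]) for t in("chip0","dish","tape","mug","driver","scraper")])
a=cv2.resize(s["pixels"][150:330,190:478,::-1],(800,500)); f=arm.grab_frame("scene")
cv2.imwrite("pics/s7.png",np.vstack([cv2.resize(a,(528,330)),np.hstack([w,w])[:, :528]]))
E
```

```text
scene 212 top z - tcp -0.16446020643100845 slopes deg [-0.0726 -3.5766] z min 0.011260710376522876 ((494.4385070800781, -201.69921875), (88.55207061767578, 26.11628532409668), 8.912664413452148)
side 247 top z - tcp -0.1637106749220824 slopes deg [-1.4574 38.5753] z min 0.0014829622029158829 ((496.1159362792969, -202.82424926757812), (87.35552978515625, 39.22378158569336), 20.674694061279297)
wrist 1894 top z - tcp -0.16516486764521715 slopes deg [-0.1853 -0.3446] z min 0.027433823115127876 ((494.85504150390625, -202.7678985595703), (87.92417907714844, 25.814685821533203), 9.097532272338867)
21.65 [ 0.4954 -0.2031  0.246 ] 0.0883382019261155
[('chip0', [(0.6, [344.0, 263.0]), (0.54, [395.0, 275.0]), (0.53, [389.0, 270.0]), (0.44, [361.0, 258.0])]), ('dish', [(0.68, [317.0, 213.0])]), ('tape', [(0.74, [295.0, 183.0]), (0.33, [410.0, 182.0])]), ('mug', [(0.83, [240.0, 255.0])]), ('driver', [(0.71, [411.0, 182.0]), (0.69, [363.0, 258.0])]), ('scraper', [(0.84, [371.0, 194.0])])]
```

View pics/s7.png

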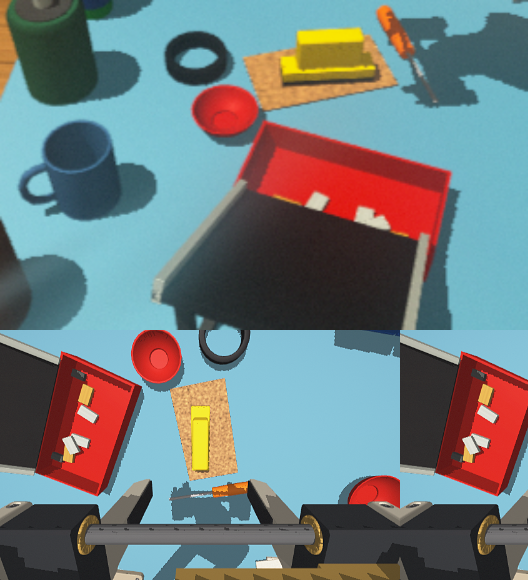

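The wrist view shows all five chips (3 aluminium, 2 brass) in the tray and the panel empty. The scraper stands upright on its pad and the bystanders have not moved. Handing in.

```bash
python3 -c "
from bench import arm
print(arm.job_done())"
```

```text
the job is handed in; nothing more can be done
None
```

The job is handed in at about 22 s of the 66 s allowed: all five offcuts are in the red tray and the scraper is standing on its cork pad again.

- **Wiping:** I made two strokes down the slope with the scraper's foot flat against it, left side then right. The first stroke took four chips and the second took the last one. The gripper never came near the chips, and the highest wrist force I read was about 40 N.
- **First grasp:** it missed because I lifted before the fingers had closed, so they came up empty. A check showed the scraper had not moved, and the second grasp held.
- **Last checks:**
  - The panel is empty, and three aluminium and two brass chips show in the tray.
  - The scraper is upright within about 1 mm of where it started, turned less than 1°.
  - The gripper is open and clear, 0.16 m above the scraper.
  - The dish, tape, mug and screwdriver look unmoved.
- **Disagreements:** in the final side picture the network found only four of the five chips, because the panel edge hides part of the tray. It also reported a second "screwdriver" among the chips. The wrist picture shows all five chips. The side and scene cameras' fits of the handle's top face were off, because side-face points were mixed in, so I relied on the wrist camera.

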